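# Pack the plate case: square the row, shut the lid, hasp over

### The job

Get the plate case ready to carry: push the leaning row of four plates upright and square against the divider behind them, then shut the lid fully, and last swing the hasp down over the staple until it lies flat against the front of the case. Leave the tools lying beside the case where they are.

Things in the scene. Friction and masses are not known exactly. Their poses are not given: they have to be found in the camera images.
- plate_case: Blue sheet-metal case fixed on the bench, 172 mm deep, 140 wide, walls 92 high, 6 thick. Origin: its underside (3.5 mm over z = 0, on feet), 91 mm behind the outer front face; x points from front to rear (hinge side), y left seen from the front, z up. Inside: x -85 to 75, y -64 to 64, floor at z 6. Hasp, staple and plates lie on its middle line y = 0; wire handles stand 15 mm out of both sides.
- divider (a point): Top middle of the front face of the plywood divider across the inside of the case, the plates' backstop: a vertical face at case x 40 mm, from the floor up to case z 72, 7 mm thick.
- rest_bar (a point): Middle of the fixed steel bar (8 mm thick) across the inside at case x -25, z 49 mm (top 53), on which the row leans; reach the plates above it. A 4 mm high strip on the floor (rear face at case x -0.2) stops the plates' feet from slipping forward.
- plate_1: Loose aluminium plate, 9 mm thick (x), 110 wide (y), 80 high (z), about 0.18 kg, orange field on its faces; number 1 of the row, from the front. Origin: centre of its underside. The row of four starts leaning forward about 0.46 rad, face on face; this one lies on the rest bar, top edge at case x -34, z 78 mm.
- plate_2: Loose aluminium plate, 9 mm thick (x), 110 wide (y), 80 high (z), about 0.18 kg, yellow field on its faces; number 2 of the row, from the front. Origin: centre of its underside. Upright its z axis is vertical and its top at case z 86 mm.
- plate_3: Loose aluminium plate, 9 mm thick (x), 110 wide (y), 80 high (z), about 0.18 kg, green field on its faces; number 3 of the row, from the front. Origin: centre of its underside. Starts leaning forward about 0.46 rad on the plate before it.
- plate_4: Loose aluminium plate, 9 mm thick (x), 110 wide (y), 80 high (z), about 0.18 kg, white field on its faces; number 4 of the row, from the front. Origin: centre of its underside. Hindmost, its foot against the divider; the squared row fills case x 4 to 40 mm.
- lid (a joint): Angle of the lid about its hinge, rad: 0 shut, 1.62 its open stop. The hinge is stiff: the lid stays where it is left and needs a push of about 1 to 5 N at its front edge, in closing too.
- lid_hinge (a point): Middle of the lid's hinge line, at the rear top edge of the case (case x 83, y 0, z 92 mm); the hinge line runs along case y.
- lid_front_edge (a point): Middle of the lid's free edge on its upper (outer) face, 175 mm from the hinge line and 10 mm above its underside. The lid is a blue plate 175 x 144 x 10 mm; shut, its top lies at case z 102.
- hasp (a joint): Angle of the hasp leaf about its hinge at the lid's free edge, rad: 0 lies flat down on the case front over the staple (with the lid shut), 1.57 stands straight out from the front, 3.14 straight up (lid shut), 4.5 folded back on the lid (stop). It has light friction and stays where it is left; about 1 to 2 N moves it.
- hasp_hinge (a point): Middle of the hasp's hinge line, along the lid's free edge, parallel to the case y; with the lid shut at case x -94, z 99 mm.
- hasp_end (a point): Outer end of the hasp leaf, 62 mm from its hinge. The leaf is a bright steel plate 62 x 46 x 3 mm, its outer face 5 mm off the hinge line, with a 12 x 27 mm slot centred 40 mm from the hinge and a 10 mm lip turned outward at the end.
- staple (a point): Outermost point of the steel staple loop on the case front; it stands 24 mm out of the face, 20 mm high and 6 mm thick, centred at case z 59. It passes through the leaf's slot, leaving the leaf clear above it (the first 26 mm from the hinge) and on both sides.
- tape_roll: Black tape roll, 58 mm across, 19 mm high, lying flat beside the case on the bench; bystander. Origin: centre of the underside.
- screwdriver: Yellow screwdriver, 197 mm long, lying beside the case; bystander. Origin: centre of the underside.
- marker: Red and white marker pen, 118 mm long, lying beside the case; bystander. Origin: centre of the underside.

How it is judged:
By the outcome, as a careful person would: the job done as asked, in the order asked, and still so for the second after the job is handed in, with the robot touching nothing.
It also fails if it takes over 64 s, if anything falls off the work surface, if the arm or the gripper's body presses on something with over 40 N, if the wrist force passes 120 N, or if a joint passes its speed limit or range.

### The arm

A 6-joint arm with a two-finger parallel gripper is mounted at the origin on a cart in front of the work surface, level with it; the furniture and walls round the work are solid. World frame = base frame: x ahead of the robot, y to its left, z up, the work surface at z = 0. Lengths are in mm, angles in rad, forces in N, time in s.
With the tool pointing down it reaches from about 275 to 825 mm from the base axis. Payload 5.2 kg.
Tool frame: the origin (TCP) lies on the centre line of the jaws, within the pads' length; the fingertips stand 22 mm ahead of it and the grasp point (between the pads) lies 3 mm ahead of it; z points along the fingers, y is the line along which they close (so a half turn about z gives the same grasp; the last joint's range is limited). The gripper opens to 93 mm and grips with 3 to 60 N. Pads are 15 mm wide; open, the fingers measure 128 mm over their backs; the gripper's body (75 mm by 188 mm) begins 65 mm behind the grasp point.
Start: joints at [1.077, 0.259, 1.535, -0, 1.348, -0.203], TCP at [157.673, 526.92, 240.653] pointing down, gripper open.
Joint ranges: [-3.14, 3.14], [-0.91, 2.08], [0.19, 2.58], [-1.22, 4.36], [0.22, 2.71], [-3.12, 3.12]. Speed limits (rad/s): [2.57, 2.57, 3.14, 3.14, 3.14, 3.14].

### API

Orientations are given as a unit quaternion [w, x, y, z].
In Python, from plant import ctrl gives the robot as it stands.
- The arm moves only by the shell command python3 -m pendant 'ROWS' [FORCE]. ROWS is JSON, a list of rows, each a list of 3 entries, a list of its own where there are three numbers: the shift along the world's x, y, z in cm, then the turn about the world's z in rad, then the opening, from -1 (shut) to 1 (fully open). A call has 1 to 5 rows; each row shifts and turns the commanded pose from where the row before left it; what a row does not reach is not made up. A row lasts 1/10 s, in which the tool goes at most 50 mm and 8.59 degrees, less where a joint would pass 70% of its speed; a pose out of reach is approached as far as the arm can. A call with a gripper value outside its range is refused whole. The fingers move at their own pace and stop on an object; FORCE is the grip in N (left out, the last holds). Time passes only in rows, so rows that do not move let the fingers close. It gives the time, the measured TCP pose, the force, the opening and the grip force at its end, in the units of the state.
- ctrl.get_state(): the state, without advancing time (a new reading comes with each control period).
- ctrl.camera(name): name is "scene" or "top" or "wrist"; returns a dict with "pixels" (480x640x3 uint8, red, green, blue), "intrinsics" (3x3 intrinsics, pixels), "xyz" and "attitude" of the camera in the world; the wrist camera has in their place "mount" (4x4, takes a point from camera to tool coordinates, whose origin is the TCP and whose axes are the flange's). Camera axes: x right, y up, looking along -z (the intrinsics and any distortion apply to the point x, -y, -z); pixel columns grow to the right and rows downward; lengths in mm; the calibration is good to about 2 mm. A picture is of the moment at which its call begins: read the wrist's pose just before it. There is no depth.
- ctrl.finish_job(): hands the job in; it is judged then, once.
The state is a dict: "time_s": time; "joint_positions": joint angles; "joint_vel": joint speeds; "joint_torque": joint torques, N m; "position": TCP position; "tool_rot": TCP orientation; "ft_force": force on the tool from outside, world axes, zero at the start; "torque": the same for the moment, N m; "gripper_width": finger opening in mm; "grip_force": force on a finger pad.
Only numpy, scipy, OpenCV 4.12 (cv2) and the standard library are available. Lean on these libraries where they do the work, as an engineer would, in place of code of your own. Each camera call takes 0.05 s, during which the arm holds its last target. There are 200 camera calls.

## Working session

There is one attempt and no reset: what is moved stays moved. The work goes in short steps, Python scripts to look and compute and a shell command to move; the robot and the scene stay as the last step left them, time stands still between calls to the robot, and variables do not carry over. Pictures are saved under pics/ and viewed, at most 10 in all, crops included, and the job is handed in when it is done.

```bash
mkdir -p pics; ls
cat > h.py <<'E'
import numpy as np, cv2
from scipy.spatial.transform import Rotation as R
from plant import ctrl
def save(n,f):
    c=ctrl.camera(n); cv2.imwrite(f,cv2.cvtColor(np.array(c['pixels'],np.uint8),cv2.COLOR_RGB2BGR)); return c
E
python3 - <<'E'
from h import *
import pickle
for n in ('scene','top'):
    c=save(n,f'pics/{n}0.png'); pickle.dump(c,open(n+'.pkl','wb'))
    print(n,{k:v for k,v in c.items() if k!='pixels'})
print(ctrl.get_state())
E
```

```text
pics
scene {'intrinsics': array([[587.25438508,   0.        , 322.78893576],
       [  0.        , 587.25438508, 236.35193125],
       [  0.        ,   0.        ,   1.        ]]), 'xyz': array([ -82.31223817, -904.6967076 ,  751.66708591]), 'attitude': array([ 0.8249704 ,  0.45666145, -0.15071247, -0.29693419])}
top {'intrinsics': array([[542.21236538,   0.        , 319.30178555],
       [  0.        , 542.21236538, 243.91314787],
       [  0.        ,   0.        ,   1.        ]]), 'xyz': array([ 341.49987422,  -76.83498137, 1092.45881236]), 'attitude': array([ 0.74718339,  0.08011455, -0.07099824, -0.65594047])}
{'time_s': 0.1, 'joint_positions': array([ 1.07721227e+00,  2.59215215e-01,  1.53595991e+00,  9.34520789e-07,
        1.34798645e+00, -2.02780721e-01]), 'joint_vel': array([-0.00217472, -0.00159553, -0.00364968, -0.00112178,  0.00021716,
       -0.00105706]), 'joint_torque': array([ 2.69842189e-03, -4.38204324e+01, -2.84642690e+01,  7.24287168e-02,
        3.62637942e-02, -4.30011039e-05]), 'position': array([157.44753962, 526.51494486, 239.93586785]), 'tool_rot': array([-2.68078619e-04,  1.44889931e-01,  9.89447468e-01, -7.37234095e-04]), 'ft_force': array([-0.83973897, -0.18673168, -0.21792989]), 'torque': array([-0.00585836,  0.01266756,  0.00126851]), 'grip_force': 0.0, 'gripper_width': 93.19723795211186}
```

View pics/scene0.png

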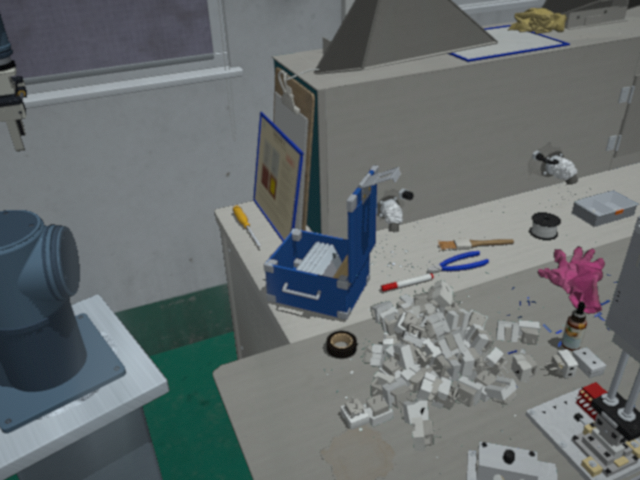

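View pics/top0.png

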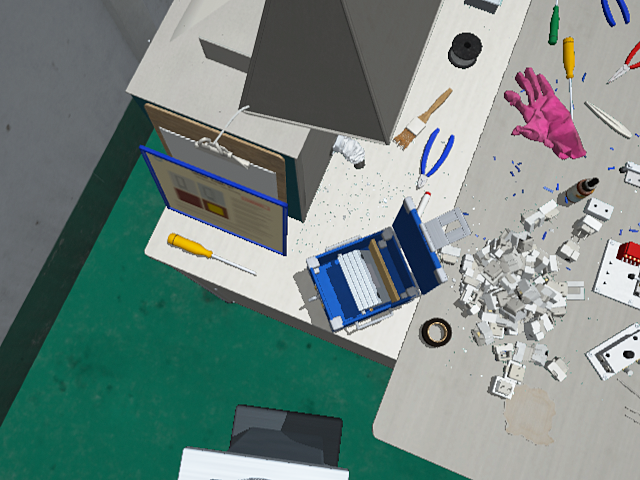

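The case sits at about (365,280) in the top view, front to the left and the lid standing open at right, with the hasp at about (445,230) on the lid's far side. The scene view agrees. I'll enlarge both.

Run:
```python
from h import *
a=cv2.imread('pics/top0.png')[185:345,290:480]; cv2.imwrite('pics/c1.png',cv2.resize(a,None,fx=3.7,fy=3.7,interpolation=cv2.INTER_CUBIC)) 
a=cv2.imread('pics/scene0.png')[160:325,230:420]; cv2.imwrite('pics/c2.png',cv2.resize(a,None,fx=3.6,fy=3.6,interpolation=cv2.INTER_CUBIC))
```

```text
(no output)
```

View pics/c1.png

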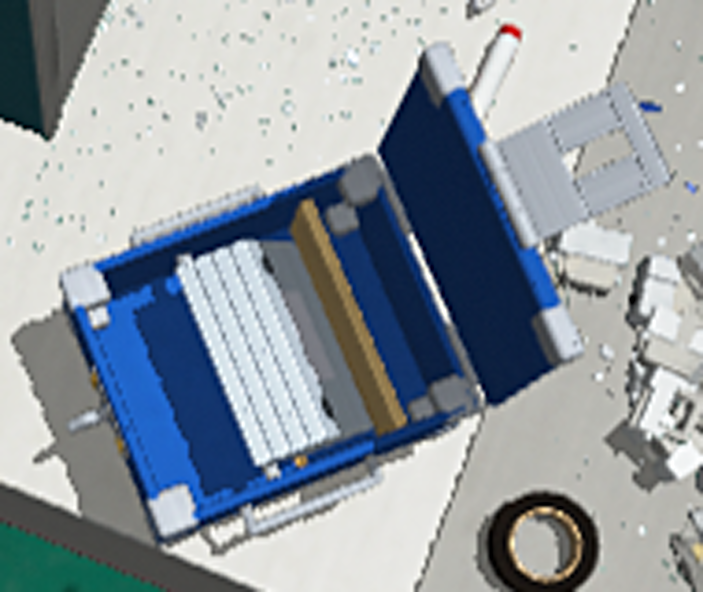

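View pics/c2.png

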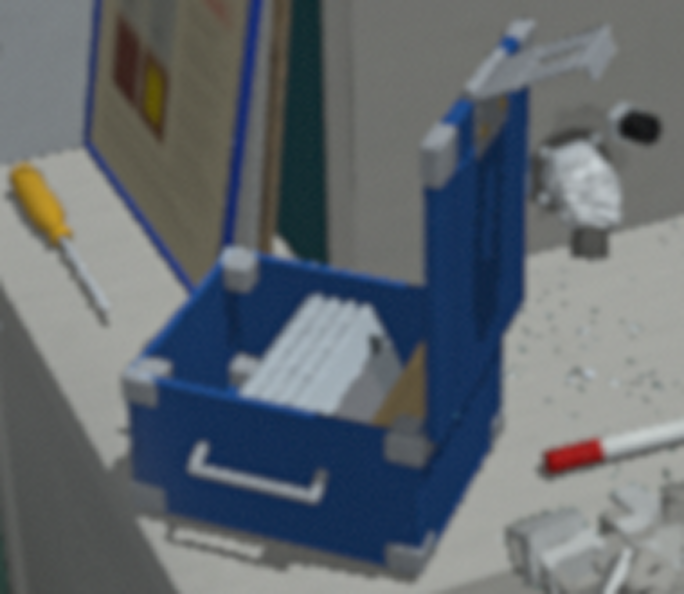

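```bash
cat >> h.py <<'E'
def proj(c,P):
    q=c['attitude']; r=R.from_quat([q[1],q[2],q[3],q[0]])
    v=r.inv().apply(np.atleast_2d(P)-c['xyz']); v=v*[1,-1,-1]
    p=v@c['intrinsics'].T; return p[:,:2]/p[:,2:]
def ray(c,uv):
    q=c['attitude']; r=R.from_quat([q[1],q[2],q[3],q[0]])
    d=np.linalg.inv(c['intrinsics'])@[uv[0],uv[1],1]; return r.apply(d*[1,-1,-1])
def atz(c,uv,z):
    d=ray(c,uv); return c['xyz']+d*(z-c['xyz'][2])/d[2]
def c2w(p,P):
    P=np.atleast_2d(P); c,s=np.cos(p[2]),np.sin(p[2])
    return np.c_[p[0]+c*P[:,0]-s*P[:,1],p[1]+s*P[:,0]+c*P[:,1],P[:,2]+3.5]
def lidpt(a,u,y,n): # u from hinge, n outward from underside
    return [83-u*np.cos(a)+n*np.sin(a),y,92+u*np.sin(a)+n*np.cos(a)]
E
cat > fit.py <<'E'
from h import *
import pickle
from scipy.optimize import least_squares
T=pickle.load(open('top.pkl','rb'));S=pickle.load(open('scene.pkl','rb'))
t=lambda u,v:(290+u/3.7-.4,185+v/3.7-.4)
s=lambda u,v:(230+u/3.6-.4,160+v/3.6-.4)
e=1.5
cor={'fl':(-91-e,70+e,92),'fr':(-91-e,-70-e,92),'rl':(81+e,70+e,92),'rr':(81+e,-70-e,92),'rrb':(81+e,-70-e,0)}
obs=[(T,'fl',t(63,276)),(T,'fr',t(160,541)),(T,'rl',t(374,152)),(T,'rr',t(484,405)),
 (S,'fr',s(122,372)),(S,'fl',s(225,252)),(S,'rrb',s(400,578))]
def res(p):
    o=[]
    for c,k,uv in obs: o+=list(proj(c,c2w(p,cor[k]))[0]-uv)
    for c,P,uv in [(T,lidpt(p[3],175,72,0),t(424,48)),(T,lidpt(p[3],175,-72,10),t(580,352)),(S,lidpt(p[3],175,-72,0),s(422,138))]:
        o+=list(proj(c,c2w(p,P))[0]-uv)
    return o
r=least_squares(res,[420,-100,-.3,1.6],loss='soft_l1'); print(r.x); print(np.round(np.reshape(res(r.x),(-1,2)),1))
np.save('case.npy',r.x)
p=r.x
def hp(f,y):
    a=p[3]; u=177+62*np.sin(f); n=7-62*np.cos(f); return lidpt(a,u,y,n)
def r2(f): return np.ravel([proj(T,c2w(p,hp(f[0],23)))[0]-t(613,86),proj(T,c2w(p,hp(f[0],-23)))[0]-t(668,182),proj(S,c2w(p,hp(f[0],-23)))[0]-s(600,75)])
q=least_squares(r2,[2.9]); print('hasp',q.x,r2(q.x).round(1))
print('board corner', [atz(T,(286,253),z).round() for z in(0,100,200)], proj(T,c2w(p,[[-91,70,92],[-115,0,59]])))
w=lambda uv,z:atz(T,uv,z)
def tocase(P): d=P[:2]-p[:2];c,s_=np.cos(p[2]),np.sin(p[2]); return [c*d[0]+s_*d[1],-s_*d[0]+c*d[1]]
for uv in((286,200),(286,253),(165,212)): print('board case z0/100/200',[np.round(tocase(w(uv,z))) for z in (0,100,200)])
print('staple',c2w(p,[-115,0,59]),'tool yaw', R.from_quat(np.roll(ctrl.get_state()['tool_rot'],-1)).as_matrix().round(3).tolist())
E
python3 fit.py
```

```text
[ 507.89069131 -140.92734475   -1.06307873    7.84585733]
[[-2.4 -0.6]
 [-0.1 -0.4]
 [-0.5 -0.5]
 [ 0.4  1. ]
 [-1.3  1.1]
 [ 0.6 -1.9]
 [ 6.2  0.9]
 [-0.4  0.2]
 [ 1.  -0.4]
 [-0.6  2. ]]
hasp [2.81799872] [ 2.7 -1.   0.6  0.2 -3.7  1.1]
board corner [array([550.,  18.,   0.]), array([531.,  10., 100.]), array([512.,   1., 200.])] [[305.23117045 259.06756691]
 [307.29377434 300.5155545 ]]
board case z0/100/200 [array([-78., 220.]), array([-84., 189.]), array([-89., 159.])]
board case z0/100/200 [array([-119.,  114.]), array([-120.,   93.]), array([-122.,   72.])]
board case z0/100/200 [array([-322.,  289.]), array([-305.,  252.]), array([-288.,  215.])]
staple [[451.9795286 -40.433853   62.5      ]] tool yaw [[-0.958, 0.287, -0.001], [0.287, 0.958, -0.001], [0.0, -0.002, -1.0]]
```

```bash
sed -i "s/,(S,'rrb',s(400,578))//; s/\[420,-100,-.3,1.6\]/[508,-140,-1.06,1.57]/" fit.py; python3 fit.py
cat > go.py <<'E'
import sys; from h import *
p=np.load('case.npy')
def tocase(P):
    d=P[:2]-p[:2];c,s=np.cos(p[2]),np.sin(p[2]); return np.array([c*d[0]+s*d[1],-s*d[0]+c*d[1],P[2]-3.5])
if __name__=='__main__':
    # per target "x,y,z" of tip centre in case coords (mm): shift in cm from previous
    st=ctrl.get_state(); P=st['position']; M=R.from_quat(np.roll(st['tool_rot'],-1)).as_matrix()
    ty=np.arctan2(M[1,1],M[0,1]); dy=(p[2]+np.pi/2-ty+np.pi/2)%np.pi-np.pi/2
    cur=P+M[:,2]*22
    print('t',round(st['time_s'],2),'tip case',tocase(cur).round(1),'yaw err',round(dy,3),'F',(R.from_euler('z',-p[2]).apply(st['ft_force'])).round(1),'w',round(st['gripper_width'],1),'j',st['joint_positions'].round(2))
    for a in sys.argv[1:]:
        t=c2w(p,[float(v) for v in a.split(',')])[0]; print(a,'->',((t-cur)/10).round(2), 'tcp', (t+[0,0,22]).round()); cur=t
E
python3 go.py -60,0,230 -60,0,60
python3 - <<'E'
from h import *
import pickle
T=pickle.load(open('top.pkl','rb'));S=pickle.load(open('scene.pkl','rb'))
for z in(150,200,250): print(z,atz(T,(286,200),z).round(),atz(S,(302,150),z).round())
E
```

```text
[ 508.11340382 -141.55054166   -1.06107606    1.5587838 ]
[[-2.1 -0.5]
 [ 0.4 -0.4]
 [-0.3 -0.6]
 [ 0.8  0.8]
 [-1.   1.3]
 [ 0.8 -1.8]
 [-0.6  0.2]
 [ 1.1 -0.4]
 [-0.6  2. ]]
hasp [2.82421347] [ 2.6 -1.1  0.6  0.1 -3.7  1.1]
board corner [array([550.,  18.,   0.]), array([531.,  10., 100.]), array([512.,   1., 200.])] [[305.54315717 259.1101861 ]
 [307.6786882  300.55438043]]
board case z0/100/200 [array([-78., 220.]), array([-84., 190.]), array([-89., 159.])]
board case z0/100/200 [array([-119.,  114.]), array([-121.,   93.]), array([-123.,   73.])]
board case z0/100/200 [array([-322.,  290.]), array([-306.,  253.]), array([-289.,  216.])]
staple [[452.00109785 -41.16922309  62.5       ]] tool yaw [[-0.958, 0.287, -0.001], [0.287, 0.958, -0.001], [0.0, -0.002, -1.0]]
t 0.1 tip case [-754.2   19.9  214.4] yaw err -0.77 F [-0.2 -0.8 -0.2] w 93.2 j [ 1.08  0.26  1.54  0.    1.35 -0.2 ]
-60,0,230 -> [ 32.14 -61.57   1.56] tcp [479. -89. 256.]
-60,0,60 -> [  0.   0. -17.] tcp [479. -89.  86.]
150 [618.  19. 150.] [711. 183. 150.]
200 [603.  14. 200.] [645.  92. 200.]
250 [589.   9. 250.] [579.   2. 250.]
```

```bash
python3 -m pendant '[[[1.7,-3.8,0.6],-0.1,1],[[1.7,-3.8,0.6],-0.1,1],[[1.7,-3.8,0.6],-0.1,1],[[1.7,-3.8,0.6],-0.1,1],[[1.7,-3.8,0.6],-0.1,1]]' | tail -c 300
python3 -m pendant '[[[1.7,-3.8,0],-0.1,1],[[1.7,-3.8,0],-0.1,1],[[1.7,-3.8,0],-0.07,1],[[1.7,-3.8,0],0,1],[[1.7,-3.8,0],0,1]]' >/dev/null
python3 -m pendant '[[[2.1,-3.4,0],0,1],[[2.1,-3.4,0],0,1],[[2.1,-3.4,0],0,1],[[2.1,-3.4,0],0,1],[[2.1,-3.4,0],0,1]]'
python3 go.py -60,0,230 -60,0,60
```

```text
time_s: 0.6
position: [242.7, 335.3, 270.5]
tool_rot: [-0.0, 0.387, 0.922, -0.0]
ft_force: [1.2, -0.1, 0.3]
gripper_width: 92.9
grip_force: 0.0
time_s: 1.6
position: [433.0, -24.7, 270.4]
tool_rot: [-0.0, 0.506, 0.862, 0.0]
ft_force: [-0.0, 0.8, 0.6]
gripper_width: 92.9
grip_force: 0.0
t 1.6 tip case [-138.7   -8.5  244.9] yaw err 0.0 F [-0.7  0.4  0.6] w 92.9 j [-0.32  0.02  1.74  0.    1.38 -0.82]
-60,0,230 -> [ 4.58 -6.45 -1.49] tcp [479. -89. 256.]
-60,0,60 -> [  0.   0. -17.] tcp [479. -89.  86.]
```

```bash
python3 -m pendant '[[[2.3,-3.2,-0.5],0,0.1],[[2.3,-3.2,-0.5],0,0.1],[[0,0,0],0,0.1],[[0,0,0],0,0.1],[[0,0,0],0,0.1]]' >/dev/null
python3 go.py -60,0,60
python3 - <<'E'
from h import *
import pickle
s=ctrl.get_state(); c=save('wrist','pics/w1.png'); c['st']=s; pickle.dump(c,open('w1.pkl','wb')); print(c['mount'],c['intrinsics'])
E
```

```text
t 2.1 tip case [-63.1   0.6 235. ] yaw err -0.001 F [ 0.6 -0.2  0.4] w 57.5 j [-0.41  0.13  1.65  0.    1.37 -0.92]
-60,0,60 -> [  0.09  -0.3  -17.5 ] tcp [479. -89.  86.]
[[-9.79883296e-04  9.57812718e-01  2.87391435e-01  8.00260777e+01]
 [ 9.99999439e-01  8.22879310e-04  6.67098788e-04  1.66894616e-01]
 [ 4.02467238e-04  2.87391927e-01 -9.57812987e-01 -1.44042108e+02]
 [ 0.00000000e+00  0.00000000e+00  0.00000000e+00  1.00000000e+00]] [[418.70007008   0.         323.55081345]
 [  0.         418.70007008 237.8492075 ]
 [  0.           0.           1.        ]]
```

View pics/w1.png

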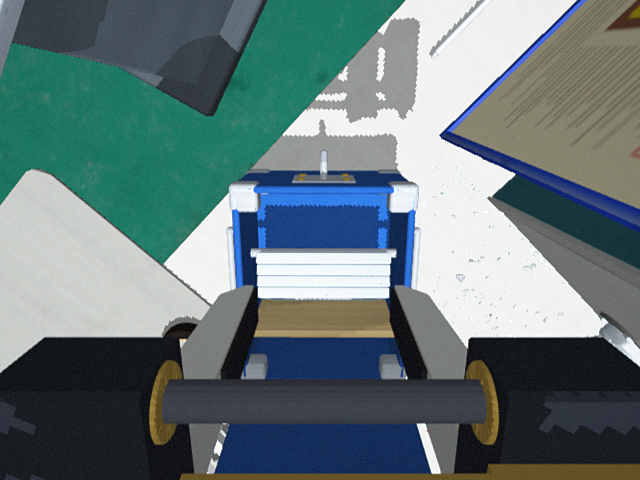

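The wrist view shows the case front wall's top edge at row ~184, corners at columns 230 and 417, and the staple tip at (323,151). Next I'll check the fit against these.

Run:
```python
from go import *
import pickle
from scipy.optimize import least_squares
c=pickle.load(open('w1.pkl','rb')); st=c['st']; m=np.array(c['mount']); M=R.from_quat(np.roll(st['tool_rot'],-1))
c['xyz']=st['position']+M.apply(m[:3,3]); q=(M*R.from_matrix(m[:3,:3])).as_quat(); c['attitude']=np.roll(q,1)
pts=[(-92.5,71.5,92),(-92.5,-71.5,92),(-115,0,59),(-25,45,53)]; obs=np.array([[416,184],[230,184],[323.5,151],[0,0]])[:3]
print(proj(c,c2w(p,pts)).round(1))
r=least_squares(lambda q:(proj(c,c2w([q[0],q[1],q[2]],pts[:3]))-obs).ravel(),p[:3]); print(p,r.x,r.fun.round(1), tocase(np.array([r.x[0],r.x[1],0])))
```

```text
[[419.2 183.6]
 [226.5 183.7]
 [322.9 149. ]
 [374.3 253. ]]
[ 508.11340382 -141.55054166   -1.06107606    1.5587838 ] [ 508.62341351 -142.14545555   -1.06179243] [ 3.5  0.7 -3.2  0.6 -0.3 -1. ] [ 0.76813965  0.15489961 -3.5       ]
```

```bash
python3 -m pendant '[[[0,0,-4],0,0.1],[[0,0,-4],0,0.1],[[0,0,-4],0,0.1],[[0,0,-3.5],0,0.1],[[0,0,-2],0,0.1]]'
python3 go.py -58,0,60 -15,0,60 -4,0,60
```

```text
time_s: 2.65
position: [476.8, -85.2, 83.7]
tool_rot: [-0.001, 0.505, 0.863, -0.0]
ft_force: [-0.5, 0.6, -0.6]
gripper_width: 50.9
grip_force: 0.0
t 2.65 tip case [-64.5   0.1  58.2] yaw err -0.002 F [-0.8 -0.1 -0.6] w 50.9 j [-0.41  0.31  1.89  0.    0.94 -0.92]
-58,0,60 -> [ 0.31 -0.57  0.18] tcp [480. -91.  86.]
-15,0,60 -> [ 2.1  -3.75  0.  ] tcp [ 501. -128.   86.]
-4,0,60 -> [ 0.54 -0.96  0.  ] tcp [ 506. -138.   86.]
```

```bash
python3 -m pendant '[[[0.49,-0.87,0.2],0,0.1],[[0.49,-0.87,0],0,0.1],[[0.39,-0.7,0],0,0.1],[[0.39,-0.7,0],0,0.1],[[0.39,-0.7,0],0,0.1]]' >/dev/null
python3 go.py
python3 -m pendant '[[[0.2,-0.35,0],0,0.1],[[0.2,-0.35,0],0,0.1],[[0.2,-0.35,0],0,0.1],[[0,0,0],0,0.1]]' > /dev/null
python3 go.py
```

```text
t 3.15 tip case [-16.3   1.4  63.3] yaw err -0.0 F [-0.5 -0.2 -0.4] w 50.8 j [-0.46  0.35  1.81 -0.    0.97 -0.97]
t 3.55 tip case [-5.8  0.9 62. ] yaw err 0.0 F [-0.4  0.4  0.5] w 51.2 j [-0.48  0.37  1.79  0.    0.98 -0.99]
```

```bash
python3 -m pendant '[[[0.1,-0.17,0],0,0.1],[[0,0,0],0,0.1]]' > /dev/null
python3 go.py
python3 -m pendant '[[[0.1,-0.17,0],0,0.1],[[0,0,0],0,0.1]]' > /dev/null
python3 go.py
```

```text
t 3.75 tip case [-5.5  0.9 61.9] yaw err -0.0 F [-4.7  0.7  3.4] w 51.3 j [-0.48  0.37  1.79  0.    0.98 -0.99]
t 3.95 tip case [-5.4  0.9 62. ] yaw err -0.0 F [-10.5   1.5   7.7] w 51.5 j [-0.48  0.37  1.79  0.    0.99 -0.99]
```

```bash
python3 -m pendant '[[[0.15,-0.26,0],0,0.1],[[0.15,-0.26,0],0,0.1],[[0,0,0],0,0.1]]' > /dev/null
python3 go.py
python3 -m pendant '[[[-0.3,0.52,0],0,0.1],[[-0.2,0.35,0],0,0.1],[[-0.39,0.7,0],0,0.1],[[-0.39,0.7,0],0,0.1],[[0,0,0],0,0.1]]' > /dev/null
python3 go.py
python3 - <<'E'
from h import *
c=save('top','pics/t2.png'); w=save('wrist','pics/w2.png')
a=cv2.imread('pics/t2.png')[210:340,300:430]
b=cv2.imread('pics/w2.png')[150:430,180:460]
cv2.imwrite('pics/m2.png',np.hstack([cv2.resize(a,(400,400),interpolation=cv2.INTER_CUBIC),cv2.resize(b,(400,400))]))
E
```

```text
t 4.25 tip case [-5.3  0.8 62. ] yaw err 0.0 F [-28.1   2.5  21. ] w 50.8 j [-0.48  0.38  1.78  0.01  1.   -1.  ]
t 4.75 tip case [-22.9   0.9  62. ] yaw err -0.001 F [1.2 0.5 0.4] w 51.4 j [-0.46  0.35  1.82  0.    0.97 -0.97]
```

View pics/m2.png

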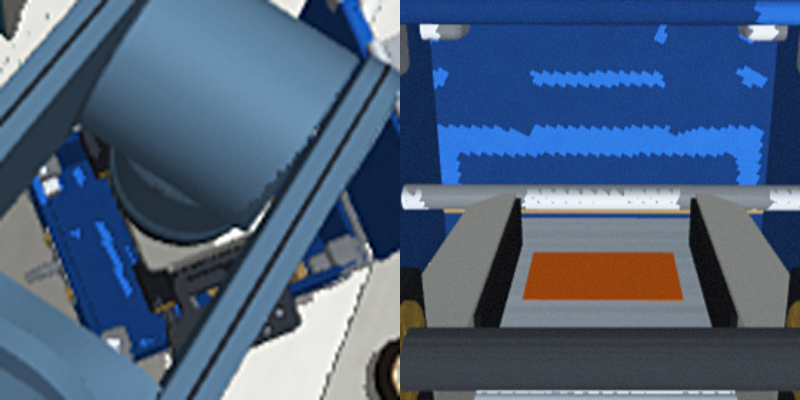

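The right half shows plate 1's orange face, now apparently upright; the arm hides the top view. I'll lift and measure the row.

```bash
python3 -m pendant '[[[-0.5,0.8,1],0,0.1],[[-0.5,0.9,4.5],0,0.1],[[-0.5,0.9,4.5],0,0.1],[[-0.5,0.9,4.5],0,0.6],[[0,0,2.5],0,1]]' > /dev/null
python3 -m pendant '[[[0,0,0],0,1],[[0,0,0],0,1]]' > /dev/null
python3 go.py
python3 - <<'E'
from go import *
import pickle
st=ctrl.get_state(); c=save('wrist','pics/w3.png'); m=np.array(c['mount']); M=R.from_quat(np.roll(st['tool_rot'],-1))
c['xyz']=st['position']+M.apply(m[:3,3]); q=(M*R.from_matrix(m[:3,:3])).as_quat(); c['attitude']=np.roll(q,1)
pickle.dump(c,open('w3.pkl','wb'))
for x,z in((4,86),(13,86),(22,86),(31,86),(40,86),(40,72),(47,72),(-85,92),(4,6)): print(x,z,proj(c,c2w(p,[[x,55,z],[x,-55,z]])).round(1).tolist())
b=cv2.imread('pics/w3.png')[160:380,180:470]
cv2.imwrite('pics/m3.png',cv2.resize(b,None,fx=2.7,fy=2.7,interpolation=cv2.INTER_CUBIC))
E
```

```text
t 5.55 tip case [-62.4   0.7 232.7] yaw err -0.0 F [-0.7 -0.3 -0.1] w 78.5 j [-0.41  0.13  1.65 -0.    1.36 -0.92]
4 86 [[390.0, 299.3], [255.2, 299.4]]
13 86 [[389.5, 309.3], [255.7, 309.4]]
22 86 [[389.0, 319.2], [256.3, 319.3]]
31 86 [[388.6, 328.9], [256.8, 329.0]]
40 86 [[388.1, 338.5], [257.3, 338.6]]
40 72 [[385.7, 330.2], [259.7, 330.3]]
47 72 [[385.4, 337.3], [260.1, 337.4]]
-85 92 [[396.7, 192.9], [248.2, 193.0]]
4 6 [[377.8, 265.0], [267.7, 265.1]]
```

View pics/m3.png

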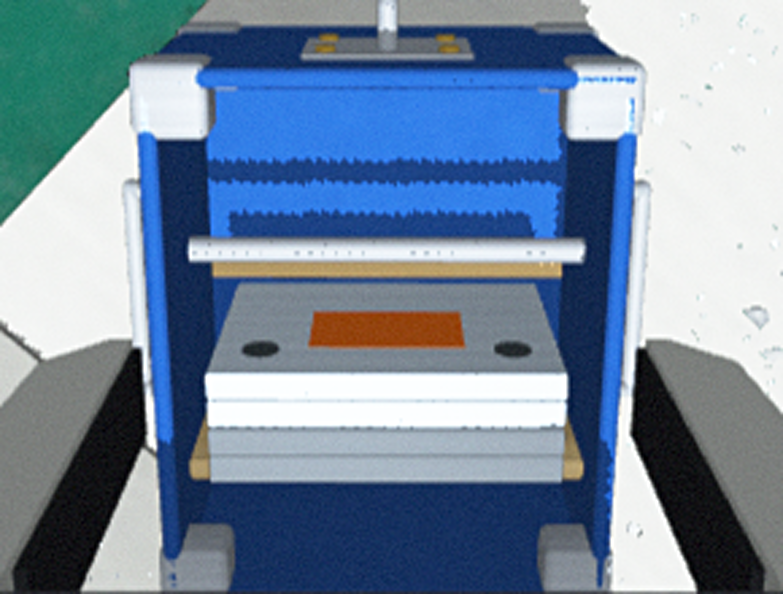

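The plate tops span rows 298.5 to 338.5, where I predicted 299.3 to 338.5. The foot is at row 264.8, predicted 265.0. The row is upright and square against the divider. Next is the lid.

```bash
python3 -m pendant '[[[0,0,4],0,1],[[0,0,4.5],0,1],[[1.9,-3.5,0],0,1],[[1.9,-3.5,0],0,1],[[1.9,-3.5,0],0,1]]' > /dev/null
python3 -m pendant '[[[1.9,-3.5,0],0,1],[[0.9,-1.7,0],0,1],[[0,0,0],0,1],[[0,0,0],0,1]]' > /dev/null
python3 go.py 115,0,312 115,0,250
python3 - <<'E'
from go import *
import pickle
st=ctrl.get_state(); c=save('wrist','pics/w4.png')
E
```

```text
t 6.5 tip case [115.7  -2.2 314.9] yaw err 0.001 F [ 0.   0.9 -0.1] w 92.7 j [-0.59  0.34  1.19  0.    1.62 -1.1 ]
115,0,312 -> [ 0.16  0.17 -0.29] tcp [ 564. -242.  338.]
115,0,250 -> [ 0.   0.  -6.2] tcp [ 564. -242.  276.]
```

View pics/w4.png

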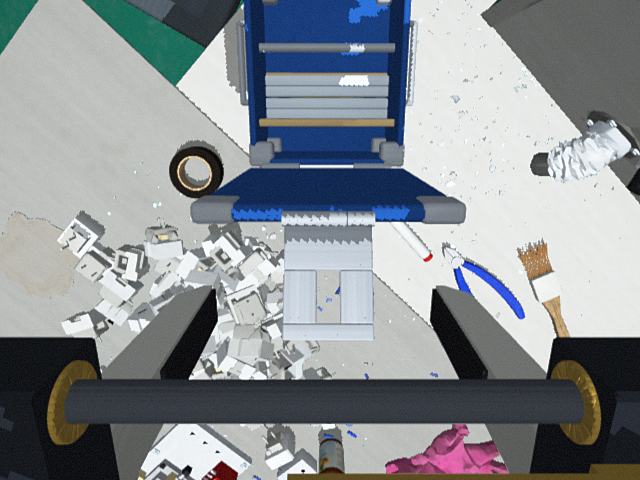

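Run:
```python
from go import *
pts=[[115,0,250]]
for a in np.r_[1.57,1.5:0.05:-.15,0]:
    q=lidpt(a,160,0,10); pts.append([q[0]+7.5,0,q[2]])
w=c2w(p,pts); 
for P,d in zip(pts[1:],np.diff(w,axis=0)): print(np.round(P,0),(d/10).round(2).tolist())
```

```text
[100.   0. 252.] [-0.71, 1.28, 0.2]
[ 89.   0. 252.] [-0.55, 0.98, 0.03]
[ 65.   0. 250.] [-1.17, 2.09, -0.2]
[ 42.   0. 245.] [-1.14, 2.04, -0.56]
[ 20.   0. 236.] [-1.09, 1.94, -0.9]
[ -1.   0. 224.] [-1.01, 1.81, -1.22]
[-20.   0. 208.] [-0.91, 1.63, -1.52]
[-36.   0. 191.] [-0.79, 1.41, -1.78]
[-49.   0. 171.] [-0.65, 1.16, -2.0]
[-59.   0. 149.] [-0.5, 0.89, -2.18]
[-66.   0. 126.] [-0.33, 0.59, -2.3]
[-70.   0. 102.] [-0.16, 0.29, -2.38]
```

```bash
python3 -m pendant '[[[0.16,0.17,-2.5],0,1],[[0,0,-2.5],0,1],[[0,0,-1.5],0,1],[[0,0,0],0,1]]' >/dev/null; python3 go.py 115,0,250
```

```text
t 6.95 tip case [1.128e+02 2.000e-01 2.498e+02] yaw err -0.002 F [-0.3 -0.3  0.4] w 93.0 j [-0.58  0.36  1.31  0.    1.48 -1.1 ]
115,0,250 -> [ 0.09 -0.2   0.02] tcp [ 564. -242.  276.]
```

```bash
python3 -m pendant '[[[-0.3,0.54,0.1],0,1],[[-0.3,0.54,0.1],0,1],[[-0.55,0.98,0],0,1],[[-0.6,1.05,-0.1],0,1],[[-0.57,1.04,-0.1],0,1]]' >/dev/null; python3 go.py 65,0,250
python3 -m pendant '[[[-0.57,1.02,-0.28],0,1],[[-0.57,1.02,-0.28],0,1],[[-0.55,0.97,-0.45],0,1],[[-0.55,0.97,-0.45],0,1]]' >/dev/null; python3 go.py 20,0,236
python3 -m pendant '[[[-0.5,0.9,-0.61],0,1],[[-0.5,0.9,-0.61],0,1],[[-0.46,0.82,-0.76],0,1],[[-0.46,0.82,-0.76],0,1]]' >/dev/null; python3 go.py -20,0,208
```

```text
t 7.45 tip case [ 67.8   1.  253.7] yaw err -0.0 F [3.6 0.2 3.2] w 93.1 j [-0.55  0.28  1.41  0.    1.45 -1.06]
65,0,250 -> [-0.22  0.2  -0.37] tcp [ 540. -198.  276.]
t 7.85 tip case [ 21.    0.4 237. ] yaw err -0.001 F [3.3 1.7 1.4] w 92.9 j [-0.5   0.23  1.52  0.    1.39 -1.01]
20,0,236 -> [-0.09  0.07 -0.1 ] tcp [ 518. -159.  262.]
t 8.25 tip case [-18.1   0.3 209.2] yaw err -0.0 F [1.9 1.2 1.4] w 93.1 j [-0.46  0.2   1.63  0.    1.32 -0.97]
-20,0,208 -> [-0.12  0.15 -0.12] tcp [ 498. -124.  234.]
```

```bash
python3 -m pendant '[[[-0.42,0.74,-0.9],0,1],[[-0.42,0.74,-0.9],0,1],[[-0.35,0.6,-1],0,1],[[-0.35,0.6,-1],0,1],[[-0.25,0.45,-1.1],0,1]]' >/dev/null; python3 go.py
python3 -m pendant '[[[-0.25,0.45,-1.1],0,1],[[-0.17,0.3,-1.15],0,1],[[-0.17,0.3,-1.15],0,1],[[-0.08,0.15,-1.1],0,1],[[-0.08,0.15,-1.1],0,1]]' >/dev/null; python3 go.py -70,0,102
python3 -m pendant '[[[0,0,-0.3],0,1],[[0,0,0],0,1]]' >/dev/null; python3 go.py -70,0,102
```

```text
t 8.75 tip case [-5.390e+01 -1.000e-01  1.602e+02] yaw err -0.0 F [-0.9  1.6  2.6] w 92.8 j [-0.42  0.2   1.75  0.    1.19 -0.93]
t 9.25 tip case [-6.880e+01 -1.000e-01  1.041e+02] yaw err -0.0 F [-0.3 -0.4  0.7] w 92.7 j [-0.4   0.25  1.85 -0.    1.05 -0.91]
-70,0,102 -> [-0.05  0.11 -0.21] tcp [474. -80. 128.]
t 9.45 tip case [-69.1  -0.3 102.2] yaw err -0.0 F [-4.1 -2.6  7.3] w 93.0 j [-0.4   0.25  1.85  0.    1.04 -0.91]
-70,0,102 -> [-0.02  0.09 -0.02] tcp [474. -80. 128.]
```

```bash
python3 -m pendant '[[[0,0,-0.4],0,1],[[0,0,-0.3],0,1],[[0,0,0],0,1]]' >/dev/null; python3 go.py
python3 -m pendant '[[[0,0,1],0,1],[[0,0,2],0,1],[[0,0,1.5],0,-0.48],[[0,0,0],0,-0.48],[[0,0,0],0,-0.48]]' >/dev/null
python3 -m pendant '[[[0,0,0],0,-0.48],[[0,0,0],0,-0.48],[[0,0,0],0,-0.48],[[0,0,0],0,-0.48]]' >/dev/null; python3 go.py
python3 - <<'E'
from go import *
st=ctrl.get_state(); save('wrist','pics/w5.png')
M=R.from_quat(np.roll(st['tool_rot'],-1)).as_matrix(); cur=tocase(st['position']+M[:,2]*22)
pts=[cur]
for f in np.r_[2.6:0.01:-.2,0]:
    o=7.5*np.clip((f-np.pi/2)/.4,-1,1); r=42
    pts.append([-94-r*np.sin(f)-5*np.cos(f)+o,0,99-r*np.cos(f)+5*np.sin(f)])
w=c2w(p,pts)
for P,d in zip(pts[1:],np.diff(w,axis=0)): print(np.round(P,0),(d/10).round(2).tolist())
E
```

```text
t 9.75 tip case [-6.900e+01 -1.000e-01  1.016e+02] yaw err -0.001 F [-18.6 -15.6  64.6] w 92.8 j [-0.4   0.25  1.85 -0.    1.04 -0.91]
t 10.65 tip case [-68.7  -0.  139.7] yaw err -0.0 F [-0.6 -0.3  0.4] w 41.8 j [-0.4   0.2   1.8  -0.    1.13 -0.91]
[-104.    0.  138.] [-1.71, 3.07, -0.21]
[-111.    0.  133.] [-0.36, 0.64, -0.42]
[-118.    0.  128.] [-0.31, 0.55, -0.56]
[-123.    0.  121.] [-0.25, 0.44, -0.67]
[-129.    0.  113.] [-0.33, 0.6, -0.76]
[-135.    0.  105.] [-0.28, 0.51, -0.82]
[-139.    0.   97.] [-0.2, 0.36, -0.84]
[-142.    0.   88.] [-0.12, 0.22, -0.83]
[-140.    0.   81.] [0.12, -0.21, -0.79]
[-135.    0.   73.] [0.22, -0.39, -0.72]
[-129.    0.   67.] [0.28, -0.5, -0.62]
[-122.    0.   62.] [0.34, -0.6, -0.49]
[-115.    0.   59.] [0.38, -0.67, -0.34]
[-106.    0.   57.] [0.4, -0.72, -0.18]
```

View pics/w5.png

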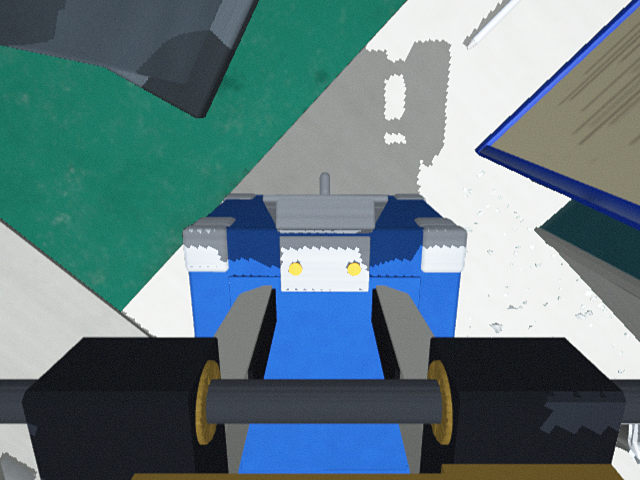

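The lid is shut, with the hasp standing up at about (325,212) and the staple below it at (325,183). The fingers need to finish narrowing, then I'll fold the hasp.

```bash
python3 -m pendant '[[[0,0,0],0,-0.48],[[0,0,0],0,-0.48],[[-0.4,0.8,-0.2],0,-0.48],[[-0.6,1.1,0],0,-0.48],[[-0.7,1.17,0],0,-0.48]]' >/dev/null; python3 go.py
python3 -m pendant '[[[-0.36,0.64,-0.42],0,-0.48],[[-0.31,0.55,-0.56],0,-0.48],[[-0.25,0.44,-0.67],0,-0.48],[[-0.33,0.6,-0.76],0,-0.48],[[-0.28,0.51,-0.82],0,-0.48]]' >/dev/null; python3 go.py -135,0,105
```

```text
t 11.2 tip case [-1.048e+02  1.000e-01  1.380e+02] yaw err -0.0 F [ 1.4  0.9 -0.4] w 24.2 j [-0.35  0.17  1.85 -0.    1.12 -0.86]
t 11.7 tip case [-135.4    0.3  105.1] yaw err -0.0 F [1.1 0.1 0.4] w 24.0 j [-0.31  0.18  1.94 -0.    1.03 -0.82]
-135,0,105 -> [-0.01 -0.05 -0.01] tcp [442. -24. 130.]
```

```bash
python3 -m pendant '[[[-0.2,0.36,-0.84],0,-0.48],[[-0.12,0.22,-0.83],0,-0.48],[[0.12,-0.21,-0.79],0,-0.48],[[0.22,-0.39,-0.72],0,-0.48],[[0.28,-0.5,-0.62],0,-0.48]]' >/dev/null; python3 go.py -129,0,67
python3 -m pendant '[[[0.34,-0.6,-0.49],0,-0.48],[[0.38,-0.67,-0.34],0,-0.48],[[0.4,-0.72,-0.18],0,-0.48],[[0,0,0],0,-0.48]]' >/dev/null; python3 go.py -106.5,0,57
```

```text
t 12.2 tip case [-1.289e+02  1.000e-01  6.700e+01] yaw err -0.0 F [-0.7  0.3  0.4] w 24.3 j [-0.32  0.24  1.97  0.    0.93 -0.83]
-129,0,67 -> [-0.02  0.    0.  ] tcp [445. -29.  92.]
t 12.6 tip case [-1.083e+02 -1.000e-01  5.720e+01] yaw err 0.002 F [-10.5   2.2   3.9] w 24.3 j [-0.35  0.28  1.95  0.    0.92 -0.86]
-106.5,0,57 -> [ 0.09 -0.15 -0.02] tcp [456. -49.  82.]
```

```bash
python3 -m pendant '[[[0.1,-0.17,0],0,-0.48],[[0,0,0],0,-0.48]]' >/dev/null; python3 go.py
python3 -m pendant '[[[-0.4,0.7,0],0,-0.48],[[-1,1.8,0],0,-0.48],[[-1,1.8,0.5],0,-0.48],[[-0.5,0.9,4],0,-0.48],[[0,0,4.5],0,-0.48]]' >/dev/null
python3 -m pendant '[[[-0.4,0.7,4.5],0,-0.48],[[-2,3.5,2],0,-0.48],[[-2,3.5,0],0,-0.48],[[-2,3.5,0],0,-0.48],[[0,0,0],0,-0.48]]' >/dev/null; python3 go.py
python3 - <<'E'
from h import *
save('wrist','pics/w6.png'); save('top','pics/t6.png'); save('scene','pics/s6.png')
a=cv2.imread('pics/t6.png')[200:350,260:460];w=cv2.imread('pics/w6.png');s=cv2.imread('pics/s6.png')[190:330,220:400]
f=lambda i,sz:cv2.resize(i,sz,interpolation=cv2.INTER_CUBIC)
cv2.imwrite('pics/m6.png',np.hstack([f(w,(440,590)),np.vstack([f(a,(360,300)),f(s,(360,290))])]))
E
```

```text
t 12.8 tip case [-1.083e+02 -1.000e-01  5.720e+01] yaw err 0.001 F [-15.8   3.1   7. ] w 24.1 j [-0.35  0.28  1.95  0.01  0.92 -0.86]
t 13.8 tip case [-295.9   -1.1  213.3] yaw err -0.004 F [ 0.9 -0.1  0.1] w 24.5 j [ 0.01 -0.06  1.9   0.    1.3  -0.5 ]
```

View pics/m6.png

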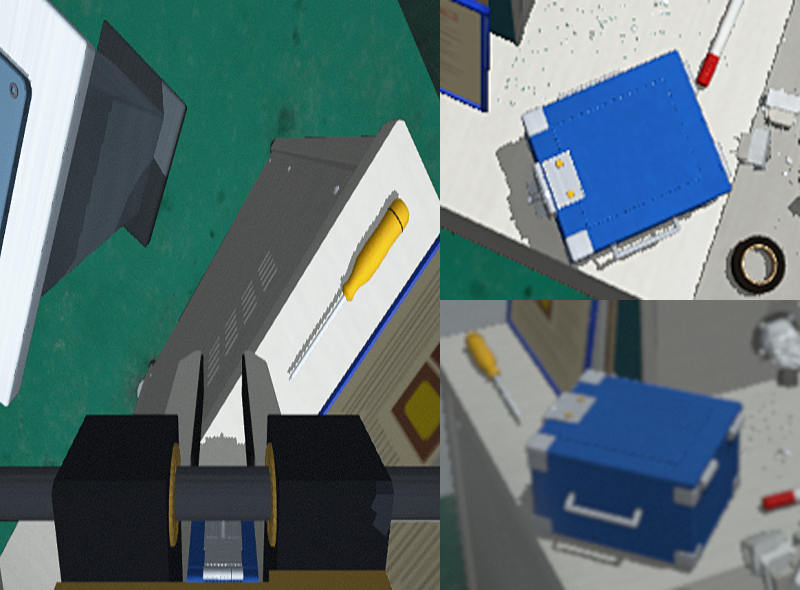

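The lid is shut and the hasp is down over the staple. It stopped solidly at the same 1.9 mm offset as the plate contact did, so it is flat. The tools haven't moved.

```bash
python3 -c "
from plant import ctrl; print(ctrl.finish_job())"
```

```text
the job is handed in; nothing more can be done
None
```

The job is handed in at about 14 s of the 64 s allowed: the four plates are upright and square against the divider, the lid is fully shut, the hasp lies flat over the staple, and the tools beside the case were not moved.

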